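# Clamp the mirror disc in the measuring fixture

## Robot

A 6-joint arm with a two-finger parallel gripper is mounted at the origin on the work surface. World frame = base frame: x ahead of the robot, y to its left, z up, the work surface at z = 0. Lengths are in m, angles in degrees, forces in N, time in s.
With the tool pointing down it reaches from about 0.375 to 0.9 m from the base axis. Payload 3.1 kg.
Tool frame: the origin (TCP) lies at the very end of the fingers, on their centre line; the grasp point (between the pads) lies 19 mm behind it; z points along the fingers, y is the direction in which the jaws open and shut (so a half turn about z gives the same grasp; the last joint's range is limited). The gripper opens to 87 mm and grips with 3 to 60 N. Pads are 19 mm wide; open, the fingers measure 117 mm over their backs; the gripper's body (75 mm by 190 mm) begins 51 mm behind the grasp point.
Start: joints at [-74.513, 30.224, 82.088, -0, 67.689, -10.227], TCP at [0.271, -0.563, 0.197] pointing down, gripper open.
Joint ranges: [-176.69, 176.69], [-43.24, 126.21], [12.49, 139.97], [-82, 262], [0, 151.66], [-163.58, 163.58]. Speed limits (degrees/s): [159.86, 159.86, 180, 180, 180, 180].

## Interface

Orientations are given as a 3x3 rotation matrix whose columns are the frame's x, y, z axes.
In Python, from rig import read_state, capture, hand_in gives the robot as it stands. The module is installed in compiled form; this text tells all that it offers.
- The arm moves only by the tool move_arm, never from a script. Its arguments are lists of equal length, an entry for each row: "linear": the shift along the tool's x, y, z in cm, a list of three; "angular": the turn, a rotation vector about the tool's x, y, z in rad, a list of three; "fingers": the gripper command: -1 is fully open, 1 is shut, values between are in proportion. In form: {"linear": [[tx, ty, tz], ...], "angular": [[wx, wy, wz], ...], "fingers": [fingers, ...]}. A call has 1 to 12 rows; each row is the pose to reach, as a shift and turn from the pose measured when the call began, along the tool's axes at that moment; what a row does not reach only later rows make up. A row lasts 1/12 s, in which the tool goes at most 41.7 mm and 7.16 degrees, less where a joint would pass 70% of its speed; a pose out of reach is approached as far as the arm can. A call with a gripper value outside its range is refused whole. The fingers move at their own pace and stop on an object; the grip force is fixed at half the most. Time passes only in rows, so rows that repeat a pose let the fingers close. It gives the time, the measured TCP pose, the force and the opening at its end, in the units of the state.
- read_state(): the state, without advancing time (a new reading comes with each control period).
- capture(name): name is "scene" or "top" or "wrist"; returns a dict with "color" (420x560x3 uint8, red, green, blue), "fx", "fy", "cx", "cy" (pixels), "view" (4x4, takes a point from world to camera coordinates); the wrist camera has in their place "hand_eye" (4x4, takes a point from camera to tool coordinates, whose origin is the TCP and whose axes are the flange's). Camera axes: x right, y down, z forward; pixel columns grow to the right and rows downward; lengths in m; the calibration is good to about 2 mm. The wrist camera is an equidistant fisheye: a pixel r from the principal point sees the ray r / f radians off the axis. A picture is of the moment at which its call begins: read the wrist's pose just before it. There is no depth.
- hand_in(): hands the job in, once; it reports no verdict.
The state is a dict: "time_s": time; "joint_positions": joint angles; "qvel": joint speeds; "tau": joint torques, N m; "position": TCP position; "tcp_rot": TCP orientation; "force": force on the tool from outside, world axes, zero at the start; "moment": the same for the moment, N m; "opening": opening from 0.0 (shut) to 1.0 (fully open).
Only numpy, scipy, OpenCV 4.12 (cv2) and the standard library are available. Lean on these libraries where they do the work, as an engineer would, in place of code of your own. Each camera call takes 0.05 s, during which the arm holds its last target. There are 200 camera calls.

## Task

Clamp the mirror disc for measuring: with a finger, push the clamp strap round over the disc until it rests against its stop post, and only then push the cam lever all the way down so that the clamp's foot holds the disc. Nothing has to be gripped or lifted; do not touch the mirror disc, and leave the eyepiece, the jar and the weight where they stand.

Things in the scene. Friction and masses are not known exactly. Their poses are not given: they have to be found in the camera images.
- fixture: Fixed clamping fixture. Origin on the table under the strap's vertical pivot axis; z up, its x, y axes are 'fixture x, y'. Grey metal plate from x -70 to +90, y -220 to +100 mm, top 15 mm above the table. Black seat for the disc, 108 mm across, centred at x 0, y -155 mm, top at 30 mm, pins round it up to 34 mm. Pivot column 38 mm across at the origin, up to 46 mm.
- strap (a joint): Swing of the steel clamp strap about the pivot axis, rad. 0: nose along fixture +x, parked; grows clockwise seen from above, so the nose points at fixture yaw minus the value; 1.571: end of travel, against the stop post, nose along fixture -y over the disc. Starts at 0 to 0.45. Friction about 0.2 N m, stays where it is left.
- strap_nose (a point): Middle of the strap's free end on its top, 130 mm from the pivot axis, 62 mm above the table. The strap is a flat bar 24 mm wide, 16 mm thick, underside at 46 mm, from 20 mm behind the pivot axis to this end. Its long sides are free to push on; a finger pushing 50 to 90 mm from the axis stays clear of the disc.
- stop (a point): Top centre of the fixed steel stop post, 12 mm across, 62 mm above the table, at fixture x -18, y -55 mm.
- foot (a point): Centre of the underside of the clamp's rubber foot, 18 mm across, hanging under the strap 115 mm from the pivot axis; 41.5 mm above the table with the lever up. The lever lowers it up to 6.3 mm on to the disc.
- lever (a joint): Cam lever on top of the strap, rad. 0: up, arm 40 degrees above level; 0.698: fully down, arm level. Starts at 0 to 0.1. Its level axle, 76 mm above the table, crosses the pivot axis square to the strap and swings with it. The arm points backwards, away from the strap's nose. Friction about 0.2 N m (4 to 8 N pressed 45 mm behind the axle), stays where left.
- lever_tip (a point): End of the lever's black arm, 85 mm from the axle, on the arm's mid-line. The arm is 10 mm thick; its last 40 mm are a paddle 28 mm wide. Up it is about 131 mm above the table, fully down 76 mm (the arm's upper face then at 81 mm).
- mirror: Loose polished mirror disc, 100 mm across and 6 mm thick, lying on the black seat, top 36 mm above the table. Origin: centre of its underside. Not to be touched by the robot.
- eyepiece: Loose black eyepiece standing upright, 36 mm across, 62 mm high, near the fixture. Origin: centre of its underside. Leave it alone.
- jar: Loose amber glass jar with a white lid, standing, 44 mm across, 55 mm high, near the fixture. Origin: centre of its underside. Leave it alone.
- weight: Loose brass knobbed weight standing, 36 mm across, 50 mm high, near the fixture. Origin: centre of its underside. Leave it alone.

How it is judged:
By the outcome, as a careful person would: the job done as asked, in the order asked, and still so for the second after the job is handed in, with the robot touching nothing.
It also fails if it takes over 43 s, if anything falls off the work surface, if the arm or the gripper's body presses on something with over 40 N, if the wrist force passes 120 N, or if a joint passes its speed limit or range.

## Working session

There is one attempt and no reset: what is moved stays moved. The work goes in short steps, Python scripts to look and compute and a tool call to move; the robot and the scene stay as the last step left them, time stands still between calls to the robot, and variables do not carry over. Pictures are saved under pics/ and viewed, about 8 in all and at most 12, crops included, and the job is handed in when it is done.

Besides the shell and the picture viewer there is one more tool, called after "Call:" as name(argument=value, ...), one argument or row to a line, values as JSON. move_arm: Moves the arm, as the interface text tells. Its arguments: {"type":"object","properties":{"linear":{"type":"array"},"angular":{"type":"array"},"fingers":{"type":"array"}},"required":["linear","angular","fingers"]}

```bash
mkdir -p pics
python3 - <<'E'
from rig import *
import cv2,numpy as np
s=read_state();print(s['time_s'],s['position'],np.round(s['tcp_rot'],3).tolist(),s['opening'],s['force'])
for n in ['top','scene']:
    c=capture(n);cv2.imwrite(f'pics/{n}0.png',c['color'][:,:,::-1])
    print(n,c['fx'],c['fy'],c['cx'],c['cy'],np.round(c['view'],4).tolist())
    np.savez(f'{n}0.npz',**c)
E
```

```text
0.0 [ 0.27098127 -0.56233438  0.19618388] [[0.901, 0.434, -0.001], [0.434, -0.901, 0.002], [0.0, -0.002, -1.0]] 1.0012225963451031 [-0.15035156  0.34827383 -0.09451429]
top 406.71326914746186 406.71326914746186 275.25591714747725 204.2515421820477 [[-0.0655, -0.9978, 0.0048, 0.0972], [-0.9672, 0.0623, -0.2462, 0.5834], [0.2453, -0.0208, -0.9692, 0.7554], [0.0, 0.0, 0.0, 1.0]]
scene 432.7529873394382 432.7529873394382 286.23434889568614 207.6358211852674 [[-0.2391, 0.9709, -0.0166, 0.065], [0.7165, 0.1649, -0.6779, -0.332], [-0.6554, -0.1739, -0.735, 1.1561], [0.0, 0.0, 0.0, 1.0]]
```

View pics/top0.png

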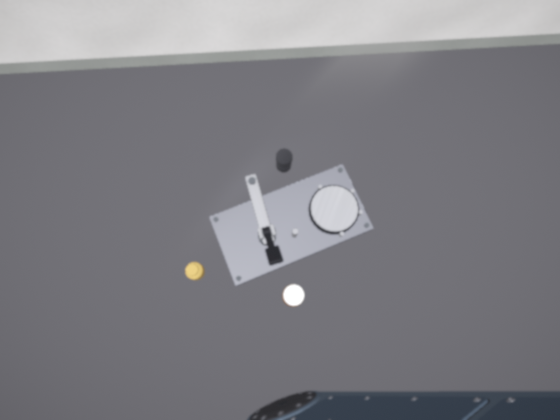

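View pics/scene0.png

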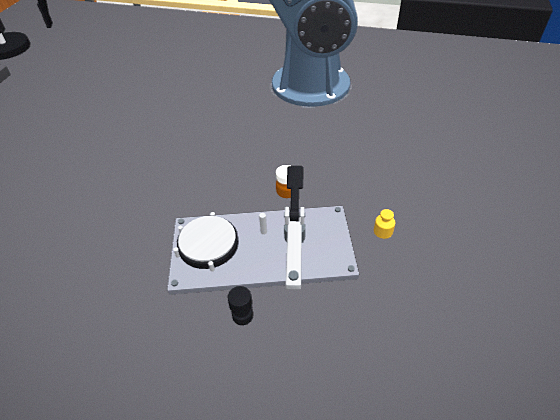

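The top view shows these positions:
- **Plate corners:** near (210,217), (344,165), (373,229) and (236,284).
- **Fixture parts:** pivot about (266,237), strap nose (252,179), lever paddle (275,257), post (295,232) and disc (334,209).
- **Loose things:** eyepiece (284,160), jar (293,295) and weight (194,270).

The scene view agrees with this, with the lever up.

```bash
cat > h.py <<'E'
import numpy as np,cv2
def ray(c,uv,z):
    V=c['view'];R=V[:3,:3];o=-R.T@V[:3,3]
    d=R.T@np.array([(uv[0]-c['cx'])/c['fx'],(uv[1]-c['cy'])/c['fy'],1])
    return o+d*(z-o[2])/d[2]
def proj(c,p):
    q=c['view'][:3,:3]@p+c['view'][:3,3];return np.array([c['fx']*q[0]/q[2]+c['cx'],c['fy']*q[1]/q[2]+c['cy']])
def fit(P,Q):
    P=np.array(P)[:,:2];Q=np.array(Q)[:,:2];a=P-P.mean(0);b=Q-Q.mean(0)
    t=np.arctan2((a[:,0]*b[:,1]-a[:,1]*b[:,0]).sum(),(a*b).sum());R=np.array([[np.cos(t),-np.sin(t)],[np.sin(t),np.cos(t)]])
    T=Q.mean(0)-R@P.mean(0);return t,R,T,np.linalg.norm(P@R.T+T-Q,axis=1)
E
python3 - <<'E'
from h import *
F=[[.09,-.22],[-.07,-.22],[-.07,.1],[.09,.1]]
G={'top':[(344,165),(373,229),(236,284),(210,217)],'scene':[(168,291),(175,219),(353,207),(357,279)]}
pts={'top':dict(nose=((251,178),.062),tip=((276,262),.127),post=((295,231),.062),disc=((334,209),.036),eye=((285,153),.062),jar=((293,295),.055),weight=((193,271),.045)),
'scene':dict(nose=((293,283),.062),tip=((295,168),.131),post=((263,214),.062),disc=((207,240),.036),eye=((239,295),.062),jar=((286,173),.055),weight=((387,214),.05))}
for n in G:
    c=dict(np.load(n+'0.npz'));g=cv2.cvtColor(c['color'],cv2.COLOR_RGB2GRAY)
    m=np.zeros(g.shape,np.uint8);cv2.fillPoly(m,[np.array(G[n])],255);m=cv2.dilate(m,np.ones((9,9)))
    b=((g>115)&(m>0)).astype(np.uint8)
    h=cv2.convexHull(max(cv2.findContours(b,0,2)[0],key=cv2.contourArea))[:,0].astype(float)
    # fit lines to edges using hull-edge pixel points near each guess side
    d=np.argwhere(cv2.morphologyEx(b,cv2.MORPH_GRADIENT,np.ones((2,2)))>0)[:,::-1].astype(float)
    L=[]
    for i in range(4):
        p,q=np.array(G[n][i],float),np.array(G[n][(i+1)%4],float);u=(q-p)/np.linalg.norm(q-p);w=np.array([-u[1],u[0]])
        s=(d-p)@u;t=(d-p)@w;k=(abs(t)<3.5)&(s>6)&(s<np.linalg.norm(q-p)-6)
        vx,vy,x,y=cv2.fitLine(d[k].astype(np.float32),cv2.DIST_HUBER,0,.01,.01).ravel();L.append(np.cross([x,y,1],[x+vx,y+vy,1]))
    C=[]
    for i in range(4):
        r=np.cross(L[i-1],L[i]);C.append(r[:2]/r[2])
    W=[ray(c,x,.015) for x in C]
    t,R,T,e=fit(F,W);print(n,np.round(C,1).tolist(),'yaw',np.degrees(t),'T',T,'err mm',e*1e3)
    for k,(uv,z) in pts[n].items():
        w=ray(c,uv,z);print(k,np.round(w,4),'fix',np.round(R.T@(w[:2]-T),4))
E
```

```text
Traceback (most recent call last):
cv2.error: OpenCV(4.12.0) /io/opencv/modules/imgproc/src/linefit.cpp:50: error: (-215:Assertion failed) count > 0 in function 'fitLine2D_wods'
```

```bash
cat > m.py <<'E'
from h import *
F=[[.09,-.22],[-.07,-.22],[-.07,.1],[.09,.1]]
G={'top':[(344,165),(373,229),(236,284),(210,217)],'scene':[(168,291),(175,219),(353,207),(357,279)]}
pts={'top':dict(nose=((251,178),.062),tip=((276,262),.127),post=((295,231),.062),disc=((334,209),.036),eye=((285,153),.062),jar=((293,295),.055),weight=((193,271),.045)),
'scene':dict(nose=((293,283),.062),tip=((295,168),.131),post=((263,214),.062),disc=((207,240),.036),eye=((239,295),.062),jar=((286,173),.055),weight=((387,214),.05))}
for n in G:
    c=dict(np.load(n+'0.npz'));g=cv2.cvtColor(c['color'],cv2.COLOR_RGB2GRAY)
    g=cv2.GaussianBlur(g,(0,0),1).astype(float)
    L=[]
    for i in range(4):
        p,q=np.array(G[n][i],float),np.array(G[n][(i+1)%4],float);l=np.linalg.norm(q-p);u=(q-p)/l;w=np.array([-u[1],u[0]])
        P=[]
        for s in np.arange(8,l-8,2):
            X=np.array([p+s*u+w*k for k in np.arange(-6,6.1,.5)],np.float32)
            v=cv2.remap(g.astype(np.float32),X[:,0],X[:,1],cv2.INTER_LINEAR).ravel();dv=abs(np.diff(v));j=dv.argmax()
            if dv[j]>4:P.append((X[j]+X[j+1])/2)
        vx,vy,x,y=cv2.fitLine(np.array(P,np.float32),cv2.DIST_HUBER,0,.01,.01).ravel();L.append(np.cross([x,y,1],[x+vx,y+vy,1]))
    C=[]
    for i in range(4):
        r=np.cross(L[i-1],L[i]);C.append(r[:2]/r[2])
    W=[ray(c,x,.015 if n=='top' or 1 else 0) for x in C]
    t,R,T,e=fit(F,W);print(n,np.round(C,1).tolist(),'yaw',np.degrees(t),'T',T,'err mm',e*1e3)
    for k,(uv,z) in pts[n].items():
        w=ray(c,uv,z);print(k,np.round(w,4),'fix',np.round(R.T@(w[:2]-T),4))
E
python3 m.py
```

```text
top [[341.8, 163.7], [372.6, 228.0], [235.0, 285.4], [208.4, 216.0]] yaw 18.64089106334304 T [0.53262868 0.08166989] err mm [1.51492804 1.46763494 1.46387899 1.09203559]
nose [0.6511 0.106  0.062 ] fix [ 0.1201 -0.0148]
tip [0.4657 0.0662 0.127 ] fix [-0.0684  0.0067]
post [0.5327 0.0227 0.062 ] fix [-0.0188 -0.056 ]
disc [ 0.5794 -0.0654  0.036 ] fix [-0.0027 -0.1543]
eye [0.7023 0.0309 0.062 ] fix [ 0.1446 -0.1024]
jar [0.4067 0.036  0.055 ] fix [-0.1339 -0.003 ]
weight [0.4673 0.2336 0.045 ] fix [-0.0133  0.1648]
scene [[164.8, 290.4], [183.5, 217.3], [342.8, 205.2], [358.3, 274.4]] yaw 18.04461422603822 T [0.5338462  0.08334121] err mm [ 5.02508633 12.20825311  4.03379899  4.27541117]
nose [0.658  0.1068 0.062 ] fix [ 0.1253 -0.0162]
tip [0.4776 0.0682 0.131 ] fix [-0.0581  0.0031]
post [0.5322 0.0233 0.062 ] fix [-0.0202 -0.0566]
disc [ 0.5906 -0.063   0.036 ] fix [ 0.0086 -0.1567]
eye [0.697  0.0329 0.062 ] fix [ 0.1395 -0.0985]
jar [0.4136 0.0354 0.055 ] fix [-0.1292 -0.0084]
weight [0.4724 0.2347 0.05  ] fix [-0.0115  0.1629]
```

Both views agree: fixture yaw is about 18.6°, the origin is at (0.533, 0.082), the post and disc fall where they should, and the strap starts at about 0.12 rad. I'll shut the fingers, keep the tool pointing down with tool y square to the strap, and go beside the strap at r = 70 mm on its +y side.

```bash
cat > plan.py <<'E'
import numpy as np,json
from scipy.spatial.transform import Rotation as Ro
from rig import read_state
Y=18.64;T=np.array([.5327,.0822])
def rows(tg):
    """tg: list of (x,y,z,yaw of tool x) world, tool down"""
    s=read_state();R=np.array(s['tcp_rot']);p=np.array(s['position'])
    L=[];A=[]
    for x,y,z,w in tg:
        D=Ro.from_euler('z',w,degrees=True).as_matrix()@np.diag([1,-1,-1])
        L.append(np.round(R.T@(np.array([x,y,z])-p)*100,2).tolist());A.append(np.round(Ro.from_matrix(R.T@D).as_rotvec(),3).tolist())
    print(json.dumps(dict(linear=L,angular=A)));print(s['time_s'],p.round(4),s['force'].round(1) if hasattr(s['force'],'round') else s['force'])
def strap(th,r,off,z):
    a=np.radians(Y)-th;u=np.array([np.cos(a),np.sin(a)]);n=np.array([-u[1],u[0]])
    q=T+r*u+off*n;return (*q,z,np.degrees(a)+180)
E
python3 - <<'E'
from plan import *
a=strap(.123,.07,.045,.2);print(a)
rows([a[:3]+(110,),a])
E
```

```text
(np.float64(0.5922292522646606), np.float64(0.14034867259714873), 0.2, np.float64(191.59261911989088))
{"linear": [[59.43, -49.38, -0.26], [59.43, -49.38, -0.26]], "angular": [[-0.001, -0.002, -1.471], [0.0, -0.003, -2.895]]}
0.1 [ 0.271  -0.5624  0.1963] [ 0.2 -0.4 -1.1]
```

Call:
move_arm(
  linear=[
    [59.4, -49.4, -0.3],
    [59.4, -49.4, -0.3],
    [59.4, -49.4, -0.3],
    [59.4, -49.4, -0.3],
    [59.4, -49.4, -0.3],
    [59.4, -49.4, -0.3],
    [59.4, -49.4, -0.3],
    [59.4, -49.4, -0.3],
    [59.4, -49.4, -0.3],
    [59.4, -49.4, -0.3],
    [59.4, -49.4, -0.3],
    [59.4, -49.4, -0.3],
  ],
  angular=[
    [0, 0, -1.47],
    [0, 0, -1.47],
    [0, 0, -1.47],
    [0, 0, -1.47],
    [0, 0, -1.47],
    [0, 0, -1.47],
    [0, 0, -1.47],
    [0, 0, -1.47],
    [0, 0, -1.47],
    [0, 0, -1.47],
    [0, 0, -1.47],
    [0, 0, -1.47],
  ],
  fingers=[1, 1, 1, 1, 1, 1, 1, 1, 1, 1, 1, 1],
)

```text
time_s: 1.1
position: [0.4788, -0.106, 0.1991]
tcp_rot: [[-0.346, 0.938, -0.001], [0.938, 0.346, 0.002], [0.002, -0.0, -1.0]]
force: [1.3, 0.0, 0.8]
opening: 0.173
```

Run:
```python
from plan import *
rows([strap(.123,.07,.045,.2)])
```

```text
{"linear": [[19.19, 19.17, -0.05]], "angular": [[0.001, -0.002, -1.42]]}
1.1 [ 0.4788 -0.106   0.1991] [1.3 0.  0.8]
```

Call:
move_arm(
  linear=[
    [19.2, 19.2, 0],
    [19.2, 19.2, 0],
    [19.2, 19.2, 0],
    [19.2, 19.2, 0],
    [19.2, 19.2, 0],
    [19.2, 19.2, 0],
    [19.2, 19.2, 0],
    [19.2, 19.2, 0],
    [19.2, 19.2, 0],
    [19.2, 19.2, 0],
    [19.2, 19.2, 0],
    [19.2, 19.2, 0],
  ],
  angular=[
    [0, 0, -1.42],
    [0, 0, -1.42],
    [0, 0, -1.42],
    [0, 0, -1.42],
    [0, 0, -1.42],
    [0, 0, -1.42],
    [0, 0, -1.42],
    [0, 0, -1.42],
    [0, 0, -1.42],
    [0, 0, -1.42],
    [0, 0, -1.42],
    [0, 0, -1.42],
  ],
  fingers=[1, 1, 1, 1, 1, 1, 1, 1, 1, 1, 1, 1],
)

```text
time_s: 2.1
position: [0.5919, 0.1408, 0.1989]
tcp_rot: [[-0.978, -0.207, -0.002], [-0.207, 0.978, 0.002], [0.002, 0.002, -1.0]]
force: [0.2, 0.2, 0.6]
opening: 0.003
```

Run:
```python
from plan import *
import cv2
from rig import capture
rows([strap(.123,.07,.045,.09),strap(.123,.07,.045,.048)])
s=read_state();c=capture('wrist');print(c['fx'],c['cx'],c['cy'],np.round(c['hand_eye'],3).tolist());cv2.imwrite('pics/w1.png',c['color'][:,:,::-1])
```

```text
{"linear": [[-0.04, -0.07, 10.89], [-0.05, -0.08, 15.09]], "angular": [[0.002, -0.002, 0.006], [0.002, -0.002, 0.006]]}
2.1 [0.5919 0.1408 0.1989] [0.2 0.2 0.6]
325.19226210127806 274.91157640917686 210.43966575592344 [[-0.0, -0.963, -0.27, 0.073], [1.0, -0.001, 0.002, -0.0], [-0.002, -0.27, 0.963, -0.188], [0.0, 0.0, 0.0, 1.0]]
```

View pics/w1.png

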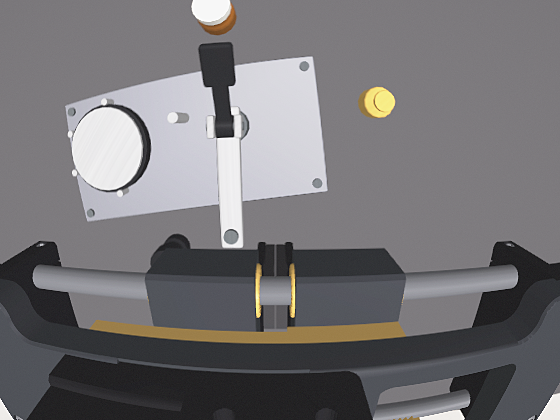

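Wrist view: the strap runs down columns 218–242, nose hole at (231,237), lever arm up at (217,65). The spot below the tool, about (275,193), is bare plate 33 mm off the strap's side, as planned. I'll descend.

Call:
move_arm(
  linear=[
    [0, -0.1, 4],
    [0, -0.1, 8],
    [0, -0.1, 11],
    [0, -0.1, 13],
    [0, -0.1, 14.5],
    [0, -0.1, 15.1],
    [0, -0.1, 15.1],
  ],
  angular=[
    [0, 0, 0],
    [0, 0, 0],
    [0, 0, 0],
    [0, 0, 0],
    [0, 0, 0],
    [0, 0, 0],
    [0, 0, 0],
  ],
  fingers=[1, 1, 1, 1, 1, 1, 1],
)

```text
time_s: 2.73
position: [0.5904, 0.1398, 0.046]
tcp_rot: [[-0.979, -0.205, -0.006], [-0.205, 0.979, 0.002], [0.006, 0.003, -1.0]]
force: [0.0, 0.1, -0.2]
opening: 0.009
```

Run:
```python
from plan import *
rows([strap(.123,.07,o,.048) for o in (.038,.032,.029)]+[strap(t,.07,.028,.048) for t in np.arange(.18,.7,.06)])
```

```text
{"linear": [[-0.19, -0.69, -0.2], [-0.19, -1.29, -0.2], [-0.19, -1.59, -0.2], [-0.33, -2.09, -0.2], [-0.46, -2.53, -0.21], [-0.56, -2.97, -0.21], [-0.64, -3.41, -0.21], [-0.69, -3.86, -0.21], [-0.71, -4.31, -0.21], [-0.71, -4.77, -0.21], [-0.67, -5.22, -0.22], [-0.62, -5.67, -0.22]], "angular": [[0.003, -0.006, 0.004], [0.003, -0.006, 0.004], [0.003, -0.006, 0.004], [0.003, -0.006, 0.061], [0.003, -0.006, 0.121], [0.002, -0.006, 0.181], [0.002, -0.006, 0.241], [0.002, -0.006, 0.301], [0.002, -0.006, 0.361], [0.002, -0.006, 0.421], [0.002, -0.006, 0.481], [0.001, -0.006, 0.541]]}
2.7333 [0.5904 0.1398 0.046 ] [ 0.   0.1 -0.2]
```

Call:
move_arm(
  linear=[
    [-0.2, -0.7, -0.1],
    [-0.2, -1.3, -0.1],
    [-0.2, -1.6, -0.1],
    [-0.3, -2.1, -0.1],
    [-0.45, -2.5, -0.1],
    [-0.55, -3.0, -0.1],
    [-0.65, -3.4, -0.1],
    [-0.7, -3.9, -0.1],
    [-0.7, -4.3, -0.1],
    [-0.7, -4.8, -0.1],
    [-0.65, -5.2, -0.1],
    [-0.6, -5.7, -0.1],
  ],
  angular=[
    [0, 0, 0],
    [0, 0, 0],
    [0, 0, 0],
    [0, 0, 0.06],
    [0, 0, 0.12],
    [0, 0, 0.18],
    [0, 0, 0.24],
    [0, 0, 0.3],
    [0, 0, 0.36],
    [0, 0, 0.42],
    [0, 0, 0.48],
    [0, 0, 0.54],
  ],
  fingers=[1, 1, 1, 1, 1, 1, 1, 1, 1, 1, 1, 1],
)

```text
time_s: 3.73
position: [0.6089, 0.0846, 0.0481]
tcp_rot: [[-0.944, 0.331, -0.004], [0.331, 0.944, 0.002], [0.004, 0.0, -1.0]]
force: [-0.1, -0.4, -0.2]
opening: 0.006
```

Run:
```python
from plan import *
rows([strap(t,.07,.028,.048) for t in np.arange(.72,1.39,.06)])
```

```text
{"linear": [[-0.04, -0.36, 0.01], [-0.17, -0.79, 0.01], [-0.28, -1.23, 0.01], [-0.35, -1.67, 0.01], [-0.41, -2.12, 0.01], [-0.43, -2.57, 0.01], [-0.43, -3.03, 0.01], [-0.4, -3.48, 0.01], [-0.34, -3.93, 0.01], [-0.25, -4.37, 0.01], [-0.14, -4.81, 0.01], [-0.01, -5.24, 0.01]], "angular": [[0.0, -0.004, 0.058], [0.0, -0.004, 0.118], [-0.0, -0.004, 0.178], [-0.0, -0.004, 0.238], [-0.0, -0.004, 0.298], [-0.0, -0.004, 0.358], [-0.001, -0.004, 0.418], [-0.001, -0.004, 0.478], [-0.001, -0.004, 0.538], [-0.001, -0.004, 0.598], [-0.001, -0.004, 0.658], [-0.001, -0.004, 0.718]]}
3.7333 [0.6089 0.0846 0.0481] [-0.1 -0.4 -0.2]
```

The force is near zero, so I'll check whether the strap is moving.

Run:
```python
import cv2
from rig import capture
c=capture('wrist');a=c['color'];cv2.imwrite('pics/w2.png',a[:,:,::-1])
```

```text
(no output)
```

View pics/w2.png

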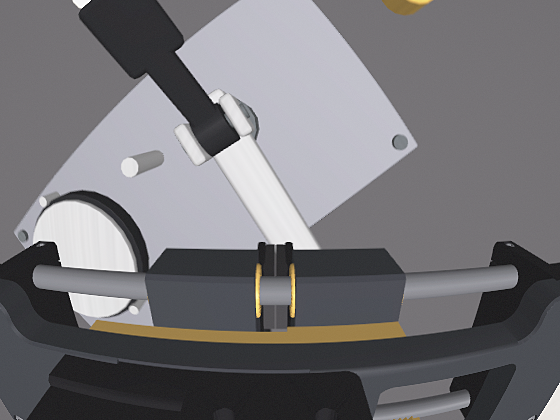

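The strap looks skewed to the tool. I'll measure its angle against the finger from this picture before going on.

```bash
cat >> plan.py <<'E'
def wray(c,s,uv,z):
    d=np.array([uv[0]-c['cx'],uv[1]-c['cy']]);r=np.hypot(*d);t=r/c['fx'];v=np.array([*(d/r*np.sin(t)),np.cos(t)])
    H=np.array(c['hand_eye']);R=np.array(s['tcp_rot']);o=R@H[:3,3]+s['position'];v=R@H[:3,:3]@v
    return o+v*(z-o[2])/v[2]
def fix(w):
    a=np.radians(Y);return np.array([[np.cos(a),np.sin(a)],[-np.sin(a),np.cos(a)]])@(np.array(w)[:2]-T)
E
python3 - <<'E'
from plan import *
from rig import capture
import cv2
s=read_state();c=capture('wrist')
for n,uv,z in [('L',(218,162),.062),('L',(275,243),.062),('R',(245,140),.062),('R',(318,247),.062),('post',(130,167),.062),('platecorner',(415,147),.015),('tip',(115,0),.131)]:
    print(n,fix(wray(c,s,uv,z)).round(4))
print('tcp',fix(s['position']).round(4),s['joint_positions'],s['force'],s['moment'])
c=capture('scene');cv2.imwrite('pics/s2.png',cv2.resize(c['color'][120:330,130:410,::-1],None,fx=2.8,fy=2.8,interpolation=cv2.INTER_CUBIC))
E
```

```text
L [ 0.0136 -0.0152]
L [ 0.0695 -0.0196]
R [0.0136 0.0038]
R [ 0.087  -0.0016]
post [-0.0179 -0.0575]
platecorner [0.0895 0.0934]
tip [-0.0569  0.0071]
tcp [ 0.0729 -0.023 ] [-2.61183562e+00  4.06183880e+01  8.99863610e+01  7.22376036e-02
  4.96141558e+01 -7.32107241e+01] [ 0.93551771  0.04235424 -0.30895196] [ 0.09900332 -0.13113957  0.02542467]
```

View pics/s2.png

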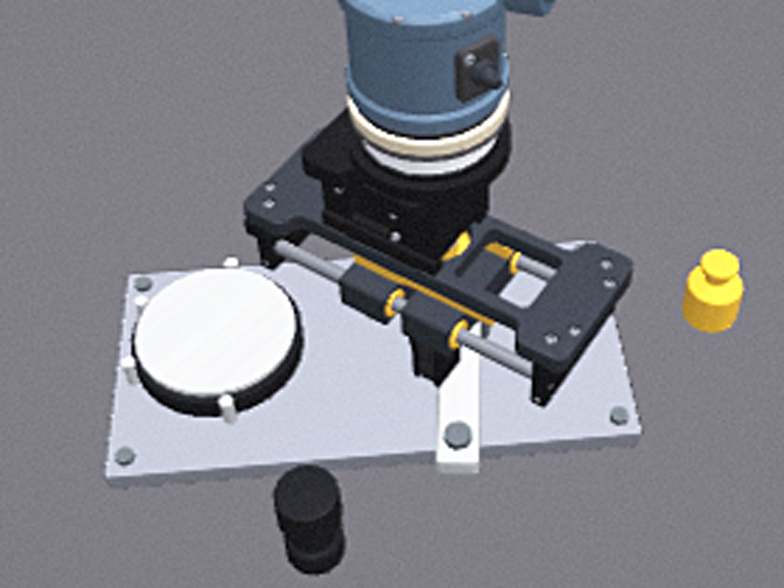

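The strap is still at about 0.1 rad, and the finger is now on its disc side. I need to know whether the finger passed over it, so I'll compare the tip pixel with the stated TCP.

Run:
```python
from plan import *
from h import ray,proj
c=dict(np.load('scene0.npz'));s=read_state()
print('tcp px crop',(proj(c,np.array(s['position']))-[130,120])*2.8, 'at z=.062',(proj(c,np.array([*s['position'][:2],.062]))-[130,120])*2.8)
for uv in [(415,372),(440,385),(460,375)]:
    p=(np.array(uv)/2.8+[130,120]);print(uv,[ (z,fix(ray(c,p,z)).round(3).tolist()) for z in (.048,.064)])
for off in [(-.0095,-.015),(-.0095,.015),(.0095,.015)]:
    q=np.array(s['position'])+np.array(s['tcp_rot'])@[*off,0];print(off,(proj(c,q)-[130,120])*2.8)
for x,y in [(.13,-.012-.0133),(.13,.012-.0133)]:print('nose',(proj(c,np.array([*(T+np.array([[np.cos(.3253),-np.sin(.3253)],[np.sin(.3253),np.cos(.3253)]])@[x,y]),.062]))-[130,120])*2.8)
```

```text
tcp px crop [438.84813197 392.15991908] at z=.062 [438.46165868 377.68785347]
(415, 372) [(0.048, [0.057, -0.035]), (0.064, [0.069, -0.035])]
(440, 385) [(0.048, [0.068, -0.021]), (0.064, [0.08, -0.022])]
(460, 375) [(0.048, [0.062, -0.009]), (0.064, [0.074, -0.01])]
(-0.0095, -0.015) [408.45258476 392.25235619]
(-0.0095, 0.015) [451.79301443 415.01274358]
(0.0095, 0.015) [469.2757611  392.06738441]
nose [441.32238491 462.95246008]
nose [485.27489932 459.38847351]
```

Run:
```python
import cv2
from rig import capture
a=capture('scene')['color'][215:300,250:330,::-1];b=capture('top')['color'][130:290,190:390,::-1]
a=cv2.resize(a,(560,595),interpolation=cv2.INTER_CUBIC);cv2.imwrite('pics/z3.png',a)
cv2.imwrite('pics/t3.png',cv2.resize(b,(750,600),interpolation=cv2.INTER_CUBIC))
```

```text
(no output)
```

View pics/z3.png

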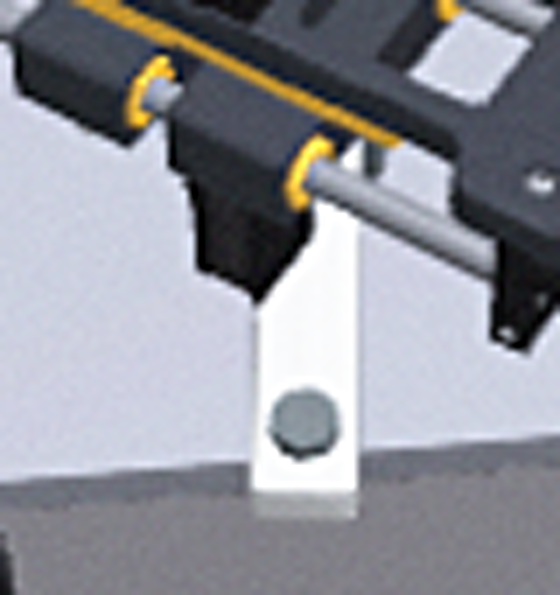

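The scene crop shows the finger's bottom face over the strap: corners at (200,265), (258,300) and (315,240). Rays put the tip at about z = 0.065–0.07, not 0.048. So the physical fingertip is about 20 mm shorter than the TCP and passed over the strap. The closed fingers are about 17 mm thick. I'll go back over the strap and push with the TCP about 20 mm lower.

Run:
```python
from plan import *
x=read_state();p=x['position'];w=160.7
a=strap(.1,.07,.043,.10)
rows([(p[0],p[1],.085,w),(p[0],p[1],.10,w),a,a[:2]+(.06,a[3]),a[:2]+(.032,a[3])])
```

```text
{"linear": [[0.02, 0.0, -3.75], [0.03, 0.0, -5.25], [3.42, 4.6, -5.23], [3.4, 4.6, -1.23], [3.38, 4.6, 1.57]], "angular": [[-0.0, -0.005, 0.004], [-0.0, -0.005, 0.004], [0.002, -0.005, -0.558], [0.002, -0.005, -0.558], [0.002, -0.005, -0.558]]}
3.9833 [0.6083 0.0852 0.0475] [-0.6  1.3  0.7]
```

Call:
move_arm(
  linear=[
    [0, 0, -3.5],
    [0, 0, -5.2],
    [1.7, 2.3, -5.2],
    [3.4, 4.6, -5.2],
    [3.4, 4.6, -5.2],
    [3.4, 4.6, -5.2],
    [3.4, 4.6, -5.2],
    [3.4, 4.6, -3],
    [3.4, 4.6, -1],
    [3.4, 4.6, 0.6],
    [3.4, 4.6, 1.6],
    [3.4, 4.6, 1.6],
  ],
  angular=[
    [0, 0, 0],
    [0, 0, 0],
    [0, 0, -0.12],
    [0, 0, -0.24],
    [0, 0, -0.36],
    [0, 0, -0.48],
    [0, 0, -0.56],
    [0, 0, -0.56],
    [0, 0, -0.56],
    [0, 0, -0.56],
    [0, 0, -0.56],
    [0, 0, -0.56],
  ],
  fingers=[1, 1, 1, 1, 1, 1, 1, 1, 1, 1, 1, 1],
)

```text
time_s: 4.98
position: [0.5893, 0.1399, 0.0296]
tcp_rot: [[-0.974, -0.226, -0.01], [-0.226, 0.974, 0.002], [0.009, 0.004, -1.0]]
force: [0.3, 0.3, 0.9]
opening: 0.003
```

Run:
```python
from plan import *
rows([strap(.1,.07,o,.032) for o in (.033,.026,.0215)]+[strap(t,.07,.0205,.032) for t in np.arange(.15,.31,.05)])
```

```text
{"linear": [[-0.19, -1.06, -0.25], [-0.19, -1.76, -0.25], [-0.19, -2.21, -0.25], [-0.28, -2.66, -0.25], [-0.36, -3.02, -0.25], [-0.41, -3.38, -0.26], [-0.45, -3.74, -0.26]], "angular": [[0.004, -0.009, 0.003], [0.004, -0.009, 0.003], [0.004, -0.009, 0.003], [0.004, -0.009, 0.053], [0.003, -0.009, 0.103], [0.003, -0.009, 0.153], [0.003, -0.009, 0.203]]}
4.9833 [0.5893 0.1399 0.0296] [0.3 0.3 0.9]
```

Call:
move_arm(
  linear=[
    [-0.2, -1.0, 0],
    [-0.2, -1.7, 0],
    [-0.2, -2.2, 0],
    [-0.3, -2.65, 0],
    [-0.35, -3.0, 0],
    [-0.4, -3.4, 0],
    [-0.45, -3.75, 0],
    [-0.45, -3.75, 0],
  ],
  angular=[
    [0, 0, 0],
    [0, 0, 0],
    [0, 0, 0],
    [0, 0, 0.05],
    [0, 0, 0.1],
    [0, 0, 0.15],
    [0, 0, 0.2],
    [0, 0, 0.2],
  ],
  fingers=[1, 1, 1, 1, 1, 1, 1, 1],
)

```text
time_s: 5.65
position: [0.6036, 0.1037, 0.0305]
tcp_rot: [[-1.0, -0.026, -0.007], [-0.026, 1.0, 0.002], [0.007, 0.002, -1.0]]
force: [0.9, 0.1, 0.3]
opening: 0.005
```

Run:
```python
from plan import *
rows([strap(t,.07,.0205,.032) for t in np.arange(.36,1.03,.06)])
import cv2
from rig import capture
c=capture('wrist');cv2.imwrite('pics/w4.png',c['color'][:300,:,::-1])
```

```text
{"linear": [[0.03, -0.34, -0.15], [-0.05, -0.77, -0.15], [-0.11, -1.2, -0.15], [-0.15, -1.64, -0.15], [-0.15, -2.08, -0.15], [-0.13, -2.51, -0.15], [-0.09, -2.95, -0.15], [-0.01, -3.38, -0.16], [0.08, -3.81, -0.16], [0.21, -4.23, -0.16], [0.36, -4.64, -0.16], [0.53, -5.04, -0.16]], "angular": [[0.002, -0.007, 0.061], [0.002, -0.007, 0.121], [0.002, -0.007, 0.181], [0.001, -0.007, 0.241], [0.001, -0.007, 0.301], [0.001, -0.007, 0.361], [0.001, -0.007, 0.421], [0.001, -0.007, 0.481], [0.0, -0.007, 0.541], [0.0, -0.007, 0.601], [-0.0, -0.007, 0.661], [-0.0, -0.007, 0.721]]}
5.65 [0.6036 0.1037 0.0305] [0.9 0.1 0.3]
```

View pics/w4.png

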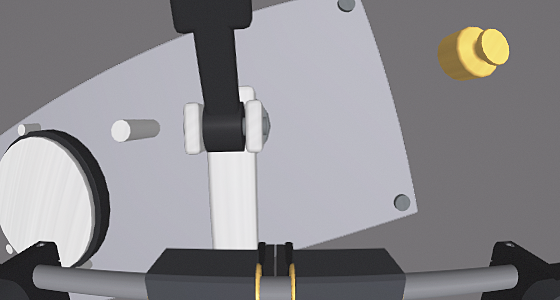

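Now the strap stays aligned with the tool: its right edge is at column 258 and the finger centre at 275, 9 mm apart. The finger is in contact and the strap is moving, so I'll continue.

Call:
move_arm(
  linear=[
    [0, -0.35, 0],
    [-0.05, -0.75, 0],
    [-0.1, -1.2, 0],
    [-0.15, -1.65, 0],
    [-0.15, -2.1, 0],
    [-0.15, -2.5, 0],
    [-0.1, -2.95, 0],
    [0, -3.4, 0],
    [0.1, -3.8, 0],
    [0.2, -4.25, 0],
    [0.35, -4.65, 0],
    [0.55, -5.05, 0],
  ],
  angular=[
    [0, 0, 0.06],
    [0, 0, 0.12],
    [0, 0, 0.18],
    [0, 0, 0.24],
    [0, 0, 0.3],
    [0, 0, 0.36],
    [0, 0, 0.42],
    [0, 0, 0.48],
    [0, 0, 0.54],
    [0, 0, 0.6],
    [0, 0, 0.66],
    [0, 0, 0.72],
  ],
  fingers=[1, 1, 1, 1, 1, 1, 1, 1, 1, 1, 1, 1],
)

```text
time_s: 6.7
position: [0.6016, 0.0528, 0.0312]
tcp_rot: [[-0.769, 0.639, -0.002], [0.639, 0.769, 0.002], [0.003, -0.0, -1.0]]
force: [2.5, 1.4, -1.5]
opening: 0.003
```

Run:
```python
from plan import *
rows([strap(t,.07,.0205,.033) for t in np.arange(1.08,1.57,.06)])
```

```text
{"linear": [[0.07, -0.52, -0.18], [-0.01, -0.95, -0.18], [-0.07, -1.39, -0.18], [-0.1, -1.82, -0.18], [-0.11, -2.26, -0.18], [-0.09, -2.7, -0.18], [-0.04, -3.13, -0.18], [0.03, -3.56, -0.18], [0.13, -3.99, -0.18]], "angular": [[-0.0, -0.003, 0.061], [-0.0, -0.003, 0.121], [-0.0, -0.003, 0.181], [-0.0, -0.003, 0.241], [-0.0, -0.003, 0.301], [-0.001, -0.003, 0.361], [-0.001, -0.003, 0.421], [-0.001, -0.002, 0.481], [-0.001, -0.002, 0.541]]}
6.7 [0.6016 0.0528 0.0312] [ 2.5  1.4 -1.5]
```

Call:
move_arm(
  linear=[
    [0.05, -0.5, 0],
    [0, -0.95, 0],
    [-0.05, -1.4, 0],
    [-0.1, -1.8, 0],
    [-0.1, -2.25, 0],
    [-0.1, -2.7, 0],
    [-0.05, -3.1, 0],
    [0, -3.4, 0],
    [0.05, -3.55, 0],
  ],
  angular=[
    [0, 0, 0.06],
    [0, 0, 0.12],
    [0, 0, 0.18],
    [0, 0, 0.24],
    [0, 0, 0.3],
    [0, 0, 0.36],
    [0, 0, 0.42],
    [0, 0, 0.46],
    [0, 0, 0.48],
  ],
  fingers=[1, 1, 1, 1, 1, 1, 1, 1, 1],
)

```text
time_s: 7.45
position: [0.5812, 0.0246, 0.0322]
tcp_rot: [[-0.386, 0.922, 0.004], [0.922, 0.386, 0.0], [-0.001, 0.004, -1.0]]
force: [3.7, 0.1, -0.7]
opening: 0.004
```

Run:
```python
from plan import *
rows([strap(t,.07,.0205,.033) for t in (1.5,1.54,1.58,1.62)])
s=read_state();print(fix(s['position']))
```

```text
{"linear": [[0.19, -0.2, -0.08], [0.11, -0.48, -0.08], [0.05, -0.77, -0.08], [-0.01, -1.06, -0.09]], "angular": [[0.004, 0.001, 0.001], [0.004, 0.001, 0.041], [0.004, 0.001, 0.081], [0.004, 0.001, 0.121]]}
7.45 [0.5812 0.0246 0.0322] [ 3.7  0.1 -0.7]
[ 0.02755548 -0.07010658]
```

Call:
move_arm(
  linear=[
    [0.1, -0.2, 0],
    [0.1, -0.35, 0],
    [0.1, -0.5, 0],
    [0.05, -0.6, 0],
    [0.05, -0.7, 0],
    [0.05, -0.7, 0],
  ],
  angular=[
    [0, 0, 0],
    [0, 0, 0.02],
    [0, 0, 0.04],
    [0, 0, 0.06],
    [0, 0, 0.08],
    [0, 0, 0.08],
  ],
  fingers=[1, 1, 1, 1, 1, 1],
)

```text
time_s: 7.95
position: [0.5747, 0.0222, 0.0324]
tcp_rot: [[-0.311, 0.951, 0.004], [0.951, 0.311, 0.0], [-0.001, 0.004, -1.0]]
force: [2.4, -0.5, 1.0]
opening: 0.004
```

Call:
move_arm(
  linear=[
    [0, -0.1, 0],
    [0, -0.2, 0],
    [0, -0.2, 0],
  ],
  angular=[
    [0, 0, 0],
    [0, 0, 0],
    [0, 0, 0],
  ],
  fingers=[1, 1, 1],
)

```text
time_s: 8.2
position: [0.5746, 0.0221, 0.0325]
tcp_rot: [[-0.31, 0.951, 0.008], [0.951, 0.31, 0.001], [-0.002, 0.008, -1.0]]
force: [5.6, 1.5, -1.5]
opening: 0.003
```

Call:
move_arm(
  linear=[
    [0, -0.2, 0],
    [0, -0.4, 0],
    [0, -0.4, 0],
  ],
  angular=[
    [0, 0, 0],
    [0, 0, 0],
    [0, 0, 0],
  ],
  fingers=[1, 1, 1],
)

```text
time_s: 8.45
position: [0.5748, 0.022, 0.0327]
tcp_rot: [[-0.308, 0.951, 0.017], [0.951, 0.308, 0.003], [-0.003, 0.017, -1.0]]
force: [8.9, 5.3, -5.2]
opening: 0.003
```

Resisted with no motion at about 11 N, so the strap is at its stop. I'll back off, rise and check from above.

Call:
move_arm(
  linear=[
    [0, 1.0, 0],
    [0, 2.0, 0],
    [0, 2.5, 0],
    [0, 2.5, -3],
    [0, 2.5, -7],
    [0, 2.5, -11],
    [0, 2.5, -14],
    [0, 2.5, -14.5],
    [0, 2.5, -14.5],
  ],
  angular=[
    [0, 0, 0],
    [0, 0, 0],
    [0, 0, 0],
    [0, 0, 0],
    [0, 0, 0],
    [0, 0, 0],
    [0, 0, 0],
    [0, 0, 0],
    [0, 0, 0],
  ],
  fingers=[1, 1, 1, 1, 1, 1, 1, 1, 1],
)

```text
time_s: 9.2
position: [0.5959, 0.0295, 0.1801]
tcp_rot: [[-0.308, 0.951, 0.019], [0.951, 0.308, 0.002], [-0.004, 0.019, -1.0]]
force: [-0.5, 0.9, -0.0]
opening: 0.005
```

Run:
```python
from plan import *
import cv2
from rig import capture
a=np.radians(Y);u=np.array([[np.cos(a),-np.sin(a)],[np.sin(a),np.cos(a)]])
q=T+u@[0,.055]
rows([(*q,.175,Y+90)])
c=capture('wrist');cv2.imwrite('pics/w5.png',c['color'][:300,:,::-1]);np.savez('w5.npz',**c)
```

```text
{"linear": [[12.46, -4.45, 0.38]], "angular": [[0.019, 0.004, -0.012]]}
9.2 [0.5959 0.0295 0.1801] [-0.5  0.9 -0. ]
```

View pics/w5.png

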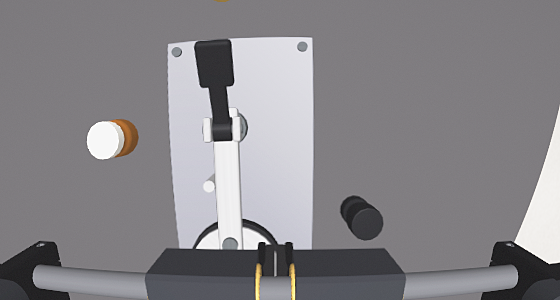

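The strap lies over the disc, touching the post at (209,186) and parallel to the plate. The lever is still up, with its paddle at (215,63). I'll move above the paddle.

Call:
move_arm(
  linear=[
    [4, -1.5, 0.2],
    [8, -3, 0.2],
    [12, -4.3, 0.3],
    [12.5, -4.45, 0.4],
    [12.5, -4.45, 0.4],
    [12.5, -4.45, 0.4],
  ],
  angular=[
    [0.01, 0, -0.01],
    [0.02, 0, -0.01],
    [0.02, 0, -0.01],
    [0.02, 0, -0.01],
    [0.02, 0, -0.01],
    [0.02, 0, -0.01],
  ],
  fingers=[1, 1, 1, 1, 1, 1],
)

```text
time_s: 9.75
position: [0.5124, 0.1348, 0.1713]
tcp_rot: [[-0.319, 0.948, -0.008], [0.948, 0.319, -0.004], [-0.002, -0.009, -1.0]]
force: [0.7, -0.6, -0.1]
opening: 0.002
```

Run:
```python
from plan import *
import cv2
from rig import capture
a=np.radians(Y);u=np.array([[np.cos(a),-np.sin(a)],[np.sin(a),np.cos(a)]])
q=T+u@[0,.055]
s=read_state();print(fix(s['position']))
rows([(*q,.12,Y+90),(*q,.065,Y+90)])
c=capture('scene');cv2.imwrite('pics/s6.png',cv2.resize(c['color'][100:310,130:410,::-1],None,fx=2.8,fy=2.8,interpolation=cv2.INTER_CUBIC))
```

```text
[-0.00239508  0.05635369]
{"linear": [[-0.13, 0.28, 5.13], [-0.12, 0.33, 10.63]], "angular": [[-0.009, 0.002, -0.0], [-0.009, 0.002, -0.0]]}
9.75 [0.5124 0.1348 0.1713] [ 0.7 -0.6 -0.1]
```

View pics/s6.png

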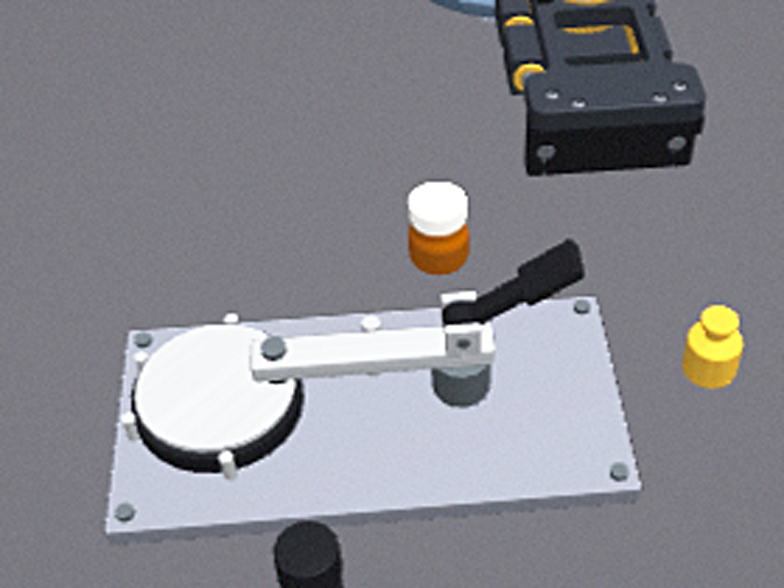

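Scene view: the strap is over the disc, its foot above the disc edge at (278,378). The lever is up with its paddle at (550,270), and the jar, weight and eyepiece are undisturbed. Now I'll press the lever down.

Call:
move_arm(
  linear=[
    [-0.1, 0.2, 2],
    [-0.1, 0.3, 4],
    [-0.1, 0.3, 5.5],
    [-0.1, 0.3, 6.5],
    [-0.1, 0.3, 7],
    [-0.1, 0.3, 7.5],
    [-0.1, 0.3, 8],
    [-0.1, 0.3, 8],
  ],
  angular=[
    [0, 0, 0],
    [0, 0, 0],
    [0, 0, 0],
    [0, 0, 0],
    [0, 0, 0],
    [0, 0, 0],
    [0, 0, 0],
    [0, 0, 0],
  ],
  fingers=[1, 1, 1, 1, 1, 1, 1, 1],
)

```text
time_s: 10.47
position: [0.5172, 0.1336, 0.0916]
tcp_rot: [[-0.318, 0.948, -0.004], [0.948, 0.318, -0.004], [-0.003, -0.006, -1.0]]
force: [0.4, -0.7, 0.5]
opening: 0.005
```

Call:
move_arm(
  linear=[
    [0, 0, 0.5],
    [0, 0, 1.0],
    [0, 0, 1.5],
    [0, 0, 1.8],
    [0, 0, 1.8],
  ],
  angular=[
    [0, 0, 0],
    [0, 0, 0],
    [0, 0, 0],
    [0, 0, 0],
    [0, 0, 0],
  ],
  fingers=[1, 1, 1, 1, 1],
)

```text
time_s: 10.88
position: [0.5171, 0.1336, 0.073]
tcp_rot: [[-0.318, 0.948, -0.005], [0.948, 0.318, -0.004], [-0.003, -0.006, -1.0]]
force: [0.2, 0.3, 0.5]
opening: 0.002
```

No reaction yet, so I'll look.

Run:
```python
from rig import capture
import cv2
c=capture('scene');a=cv2.resize(c['color'][140:270,220:370,::-1],None,fx=4,fy=4,interpolation=cv2.INTER_CUBIC)
c=capture('wrist');b=cv2.resize(c['color'][:300,160:400,::-1],None,fx=520/300,fy=520/300)
cv2.imwrite('pics/c7.png',cv2.hconcat([cv2.resize(a,(500,433)),cv2.resize(b[:433+87],(300,433))]))
```

```text
(no output)
```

View pics/c7.png

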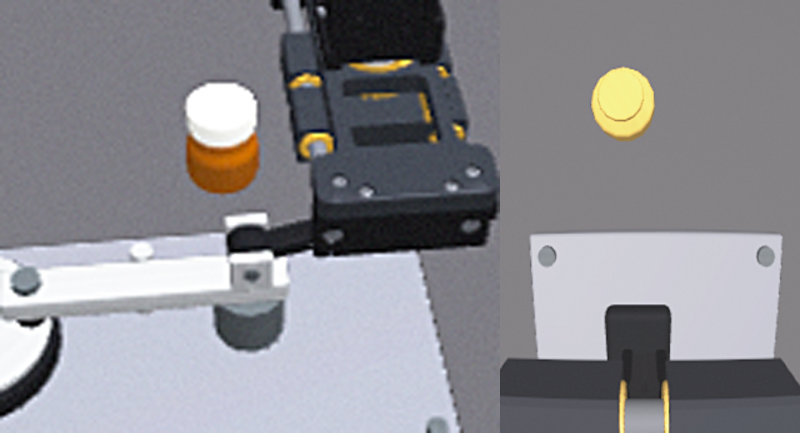

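The lever arm in the scene half, (260–315, 240), is clearly lower than before, and the finger sits centred on the paddle in the wrist half. It is moving with little force, so I'll continue.

Call:
move_arm(
  linear=[
    [0, 0, 0.4],
    [0, 0, 0.8],
    [0, 0, 1.1],
    [0, 0, 1.3],
    [0, 0, 1.3],
  ],
  angular=[
    [0, 0, 0],
    [0, 0, 0],
    [0, 0, 0],
    [0, 0, 0],
    [0, 0, 0],
  ],
  fingers=[1, 1, 1, 1, 1],
)

```text
time_s: 11.4
position: [0.5165, 0.1334, 0.0597]
tcp_rot: [[-0.318, 0.948, -0.006], [0.948, 0.318, -0.005], [-0.002, -0.007, -1.0]]
force: [-0.6, 0.6, 0.8]
opening: 0.004
```

Call:
move_arm(
  linear=[
    [0, 0, 0.3],
    [0, 0, 0.5],
    [0, 0, 0.5],
  ],
  angular=[
    [0, 0, 0],
    [0, 0, 0],
    [0, 0, 0],
  ],
  fingers=[1, 1, 1],
)

```text
time_s: 11.65
position: [0.5164, 0.1338, 0.0558]
tcp_rot: [[-0.318, 0.948, -0.006], [0.948, 0.318, -0.004], [-0.002, -0.007, -1.0]]
force: [-2.2, 3.6, 11.2]
opening: 0.006
```

Call:
move_arm(
  linear=[
    [0, 0, 0.3],
    [0, 0, 0.5],
    [0, 0, 0.5],
  ],
  angular=[
    [0, 0, 0],
    [0, 0, 0],
    [0, 0, 0],
  ],
  fingers=[1, 1, 1],
)

```text
time_s: 11.9
position: [0.5166, 0.1339, 0.0551]
tcp_rot: [[-0.319, 0.948, -0.004], [0.948, 0.319, -0.004], [-0.003, -0.005, -1.0]]
force: [-7.6, 1.0, 34.1]
opening: 0.009
```

Firm at 34 N with under 1 mm of motion, so the lever is at its end stop. I'll retreat and check.

Call:
move_arm(
  linear=[
    [0, 0, -2],
    [0, 0, -6],
    [0, 0, -10],
    [4, 0, -12],
    [8, 0, -13],
    [12, 0, -13],
    [15, 0, -13],
    [15, 0, -13],
    [15, 0, -13],
  ],
  angular=[
    [0, 0, 0],
    [0, 0, 0],
    [0, 0, 0],
    [0, 0, 0],
    [0, 0, 0],
    [0, 0, 0],
    [0, 0, 0],
    [0, 0, 0],
    [0, 0, 0],
  ],
  fingers=[1, 1, 1, 1, 1, 1, 1, 1, 1],
)

```text
time_s: 12.65
position: [0.4683, 0.2774, 0.1842]
tcp_rot: [[-0.322, 0.947, -0.005], [0.947, 0.322, -0.006], [-0.004, -0.006, -1.0]]
force: [-0.5, -0.9, -0.2]
opening: 0.007
```

Run:
```python
from rig import capture,read_state
import cv2,numpy as np
from h import *
s=read_state();print(s['time_s'],s['position'],s['force'])
c=capture('scene');np.savez('s8.npz',**c);cv2.imwrite('pics/s8.png',cv2.resize(c['color'][140:340,130:410,::-1],None,fx=2.8,fy=2.8,interpolation=cv2.INTER_CUBIC))
a=np.radians(18.64);u=np.array([[np.cos(a),-np.sin(a)],[np.sin(a),np.cos(a)]]);T=np.array([.5327,.0822])
for n,x,y,z in [('tip top down',0,.085,.081),('tip top 0.1 up',0,.0845,.0895),('nose',0,-.13,.062),('axle',.0,0,.076)]:
    print(n,(proj(c,np.array([*(T+u@[x,y]),z]))-[130,140])*2.8)
```

```text
12.65 [0.46830838 0.27738927 0.18421112] [-0.53411508 -0.86704942 -0.15714276]
tip top down [603.17801564 192.91395824]
tip top 0.1 up [603.54033193 183.44997604]
nose [252.58984232 239.52162853]
axle [464.07681939 208.66150523]
```

View pics/s8.png

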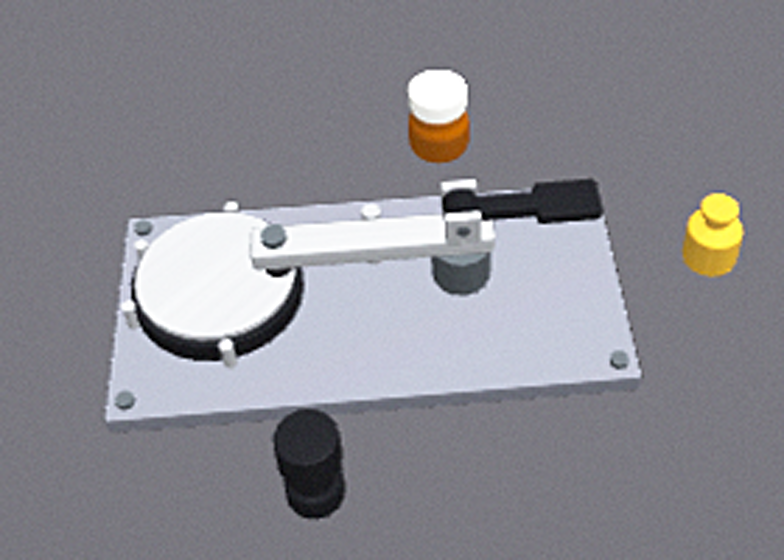

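The final view shows the strap against its post, with the nose at about (250,242) against a predicted (253,240). The lever is level, with the paddle end's centre at about (600,194) against (603,193) predicted for fully down. The foot is on the disc, and the loose things haven't moved. I'll hand in.

```bash
python3 -c "
from rig import hand_in;print(hand_in())"
```

```text
the job is handed in; nothing more can be done
None
```

The mirror disc is clamped and the job is handed in, at about 12.7 s of robot time. With closed fingers I pushed the strap round until it rested against its stop post. It resisted at about 11 N without moving. Only then did I press the cam lever down to its end stop, which held firm at about 34 N, and I then moved the arm clear.

- **Last checks:** The final picture shows the strap nose and the level lever within about 1 px of where the fully clamped pose should put them. The foot looks seated on the disc, though I did not measure its height. The disc looks undisturbed, and the eyepiece, jar and weight are where they stood. The wrist force read about zero after I retreated.
- **What disagreed:** The real fingertips end about 20–25 mm behind the stated TCP. Because of this, my first strap push passed over the strap without moving it, with almost no force. I repeated it lower, and the strap then moved.
- **Lever force:** On the way down I read less than 1 N, below the 4–8 N given. I confirmed from a picture that the lever was really moving.

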